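Push the stuck bush out on the knock-out stand

ROBOT

A 6-joint arm with a two-finger parallel gripper is mounted at the origin on the work surface. World frame = base frame: x ahead of the robot, y to its left, z up, the work surface at z = 0. Lengths are in mm, angles in rad, forces in N, time in s.
With the tool pointing down it reaches from about 250 to 775 mm from the base axis. Payload 4 kg.
Tool frame: the origin (TCP) lies at the very end of the fingers, on their centre line; the grasp point (between the pads) lies 19 mm behind it; z points along the fingers, y is the line along which they close (so a half turn about z gives the same grasp; the last joint's range is limited). The gripper opens to 85 mm and grips with 20 to 120 N. Pads are 22 mm wide; open, the fingers measure 114 mm over their backs; the gripper's body (76 mm by 85 mm) begins 54 mm behind the grasp point. The pads swing forward as they close: fully open they stand 13 mm farther back than shut.
Start: joints at [-1.332, 0.087, 1.371, -0, 1.684, -0.103], TCP at [184.348, -518.202, 231.341] pointing down, gripper open.
Joint ranges: [-3.1, 3.1], [-0.76, 2.03], [0.27, 2.55], [-1.08, 4.22], [0.17, 2.65], [-2.57, 2.57]. Speed limits (rad/s): [2.79, 2.79, 3.14, 3.14, 3.14, 3.14].

INTERFACE

Orientations are given as a unit quaternion [w, x, y, z].
In Python, from station import robot, eyes, ticket gives the robot as it stands.
- The arm moves only by the tool play_rows, never from a script. Its arguments are lists of equal length, an entry for each row: "slide": the shift along the world's x, y, z in m, a list of three; "rotation": the turn, a rotation vector about the world's x, y, z in degrees, a list of three; "fingers": the closure in counts, from 0 (fully open) to 255 (shut). A call has 1 to 12 rows; each row is the pose to reach, as a shift and turn from the pose commanded when the call began; what a row does not reach only later rows make up. A row lasts 1/10 s, in which the tool goes at most 50 mm and 8.59 degrees, less where a joint would pass 70% of its speed; a pose out of reach is approached as far as the arm can. A call with a gripper value outside its range is refused whole. The fingers move at their own pace and stop on an object; "grip_force" is the grip in N (left out, the last holds). Time passes only in rows, so rows that repeat a pose let the fingers close. It gives the time, the measured TCP pose, the force, the opening and the grip force at its end, in the units of the state.
- robot.observe(): the state, without advancing time (a new reading comes with each control period).
- eyes.camera(name): name is "side" or "top" or "wrist"; returns the picture (420x560x3 uint8, red, green, blue); there is no depth.
- eyes.calibration(name): a dict with "mtx" (3x3 intrinsics, pixels), "eye" and "orientation" of the camera in the world; the wrist camera has in their place "tool_from_camera" (4x4, takes a point from camera to tool coordinates, whose origin is the TCP and whose axes are the flange's). Camera axes: x right, y up, looking along -z (the intrinsics and any distortion apply to the point x, -y, -z); pixel columns grow to the right and rows downward; lengths in mm; the calibration is good to about 2 mm. The wrist camera is an equidistant fisheye: a pixel r from the principal point sees the ray r / f radians off the axis. A picture is of the moment at which its call begins: read the wrist's pose just before it. calibration takes no time and is no camera call.
- ticket.close_job(): hands the job in; it is judged then, once.
The state is a dict: "t": time; "qpos": joint angles; "qvel": joint speeds; "effort": joint torques, N m; "position": TCP position; "ee_rot": TCP orientation; "force": force on the tool from outside, world axes, zero at the start; "torque": the same for the moment, N m; "finger_gap": finger opening in mm; "grasp_force": force on a finger pad.
Only numpy, scipy, OpenCV 4.12 (cv2) and the standard library are available. Lean on these libraries where they do the work, as an engineer would, in place of code of your own. Each camera call takes 0.05 s, during which the arm holds its last target. There are 200 camera calls.

TASK

Set the aluminium bearing housing over the post of the blue knock-out stand and press it steadily down until it sits on the stand's shoulder, so that the post pokes the stuck brass bush up out of its seat; find the hole by feel, with a light hand, never pressing on the stand with more than about 3 kg. Then lift the bush out, set it down flat and gently in the green tray, and leave the housing sitting on the stand and the other things where they are.

Things in the scene. Friction and masses are not known exactly. Their poses are not given: they have to be found in the camera images.
- housing: Two-bolt flange bearing housing, cast aluminium, loose, about 0.3 kg, lying flange down with the bush in it. Square body 62 x 62 mm, 34 mm high, with 10 mm thick rounded bolt ears on its +x and -x sides (122 mm over the ears); the +y and -y sides are plain upright flats 62 mm apart, free to grip. Origin: centre of the underside, z up through the bore.
- access_hole (a point): Centre of the housing's access hole, at the underside (the housing's origin): a round hole 28 mm across with a sharp edge, through the 10 mm thick floor below the bush. Not visible from above.
- seat (a point): Centre of the floor of the housing's seat, 10 mm above its underside. The seat is 41.5 mm across, 24 mm deep, open at the top. A sprung rubber grip ring in its wall holds the bush: it takes some 8 to 20 N to push the bush up (more if pushed fast), until it has risen 10 to 12 mm and comes free.
- bush: Plain brass bush, loose, 0.18 kg, 40 mm outside, 18 mm bore, 24 mm high, sitting in the housing's seat with its top flush with the housing's top, its underside on the seat's floor, 10 mm above the housing's underside. Origin: centre of its underside; z along its axis, up.
- stand: Knock-out stand, bolted to the bench: blue base plate 120 x 100 x 12 mm, a dark steel pedestal 54 mm across up to the shoulder at 40 mm, and on it a bright steel post 26 mm across rising to 68 mm above the bench, with a 1 mm chamfer round its flat top. A black clamp knob sticks out 17 mm at its -y side, below the shoulder. All rigid. Origin: centre of the base plate's underside; z up.
- shoulder (a point): Centre of the stand's pedestal at its flat top (the shoulder), 40 mm above the bench: the housing's underside rests here when it is fully down, and the bush then stands 18 mm proud. The post is clamped in a slot along the stand's x axis: its axis stands up to 8 mm either way from this point along x (0 in y); how far is not given. It fits the access hole with 1 mm to spare.
- green_tray: Shallow open green plastic tray, fixed, 140 mm (x) by 170 mm (y) by 35 mm high, walls and floor 4 mm thick, empty. Origin: centre of the underside; the bush goes anywhere flat on its floor.
- blue_tray: Shallow open blue plastic tray of the same size, fixed, holding two steel bushes. Not to be used.
- empty_housing: A second aluminium housing, the same but empty (no bush), loose. Bystander.
- steel_bush_a: Steel bush 40 mm across, 24 mm high, in the blue tray. Bystander.
- steel_bush_b: Steel bush 40 mm across, 24 mm high, in the blue tray. Bystander.
- wrench: Steel combination spanner, 175 mm long, lying at the back of the bench. Bystander.
- screwdriver: Screwdriver lying on the left of the bench. Bystander.
- oil_can: Spray can with a yellow label, 58 mm across, 150 mm high, standing. Bystander.
- carton: Small cardboard carton 100 x 140 x 60 mm. Bystander.
- tape_roll: Roll of clear tape 90 mm across, 25 mm high, lying flat. Bystander.

How it is judged:
By the outcome, as a careful person would: the job done as asked, in the order asked, and still so for the second after the job is handed in, with the robot touching nothing.
It also fails if it takes over 64 s, if anything falls off the work surface, if the arm or the gripper's body presses on something with over 40 N, if the wrist force passes 120 N, or if a joint passes its speed limit or range.

## Working session

There is one attempt and no reset: what is moved stays moved. The work goes in short steps, Python scripts to look and compute and a tool call to move; the robot and the scene stay as the last step left them, time stands still between calls to the robot, and variables do not carry over. Pictures are saved under pics/ and viewed, at most 10 in all, crops included, and the job is handed in when it is done.

Besides the shell and the picture viewer there is one more tool, called after "Emit:" by a JSON object that holds its "fn" and its "kwargs", one argument or row to a line. play_rows: Moves the arm, as the interface text tells. Its arguments: {"type":"object","properties":{"slide":{"type":"array"},"rotation":{"type":"array"},"fingers":{"type":"array"},"grip_force":{"type":"number"}},"required":["slide","rotation","fingers"]}

```bash
mkdir -p pics; ls
cat > h.py <<'E'
import numpy as np, cv2
from station import robot, eyes, ticket
from scipy.spatial.transform import Rotation as R
def snap(n,f):
    im=eyes.camera(n); cv2.imwrite('pics/'+f,cv2.cvtColor(np.asarray(im),cv2.COLOR_RGB2BGR)); return im
E
python3 - <<'E'
from h import *
s=robot.observe(); print(s)
for n in('top','side','wrist'): print(n,eyes.calibration(n))
snap('top','top0.png'); snap('side','side0.png')
E
```

```text
pics
{'t': 0.0, 'qpos': array([-1.33210817e+00,  8.79564158e-02,  1.37232578e+00,  2.68146270e-05,
        1.68361806e+00, -1.03116880e-01]), 'qvel': array([ 0.00088408,  0.0010508 , -0.00011987, -0.00106196, -0.00136187,
        0.00111154]), 'effort': array([ 1.16601809e-04, -3.51868701e+01, -3.13271928e+01, -1.89007428e-04,
        1.07092172e-02,  4.89131828e-07]), 'position': array([ 184.22335831, -517.67002192,  230.10209138]), 'ee_rot': array([-1.15205614e-03,  9.85430765e-01,  1.70073149e-01, -6.48582147e-05]), 'force': array([ 0.18921433,  0.24138452, -0.27677217]), 'torque': array([ 0.02044431, -0.07955098,  0.0474915 ]), 'grasp_force': 0.0, 'finger_gap': 85.34483633430841}
top {'mtx': array([[392.47295387,   0.        , 280.77881968],
       [  0.        , 392.47295387, 208.96777294],
       [  0.        ,   0.        ,   1.        ]]), 'eye': array([ 392.1990057 ,    3.13946267, 1038.55967306]), 'orientation': array([ 0.71007062,  0.05065441, -0.07831542, -0.69792588])}
side {'mtx': array([[442.56321904,   0.        , 279.82806038],
       [  0.        , 442.56321904, 198.6130636 ],
       [  0.        ,   0.        ,   1.        ]]), 'eye': array([  391.32165186, -1082.96315279,   710.03679946]), 'orientation': array([ 0.86489303,  0.49514959, -0.03181288, -0.07599261])}
wrist {'mtx': array([[325.1922621 ,   0.        , 278.32791078],
       [  0.        , 325.1922621 , 212.17455443],
       [  0.        ,   0.        ,   1.        ]]), 'tool_from_camera': array([[-3.42286054e-05,  9.59064194e-01,  2.83188755e-01,
         7.22445770e+01],
       [ 9.99999924e-01,  1.42846738e-04, -3.62904909e-04,
         5.48878610e-01],
       [-3.88501694e-04,  2.83188721e-01, -9.59064126e-01,
        -1.43153608e+02],
       [ 0.00000000e+00,  0.00000000e+00,  0.00000000e+00,
         1.00000000e+00]])}
```

View pics/top0.png

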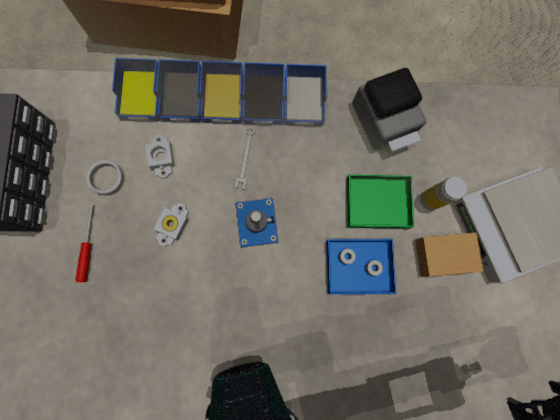

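View pics/side0.png

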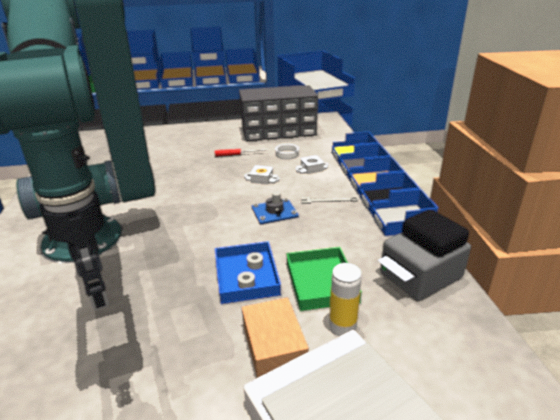

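The top view shows the bush's housing at about (171,224), with ears near (182,208) and (161,242). The stand is at (256,222) with its knob to the right at (270,219), the green tray is at (380,202) and the blue tray at (361,266).

```bash
cat >> h.py <<'E'
def ray(n,u,v,s=None):
    c=eyes.calibration(n); m=c['mtx']; a=(u-m[0,2])/m[0,0]; b=(v-m[1,2])/m[1,1]
    if n!='wrist':
        q=c['orientation']; return c['eye'], R.from_quat(np.r_[q[1:],q[0]]).apply([a,-b,-1])
    th=np.hypot(a,b); k=np.sin(th)/max(th,1e-9); d=np.array([a*k,-b*k,-np.cos(th)])
    T=c['tool_from_camera']; q=s['ee_rot']; r=R.from_quat(np.r_[q[1:],q[0]])
    return r.apply(T[:3,3])+s['position'], r.apply(T[:3,:3]@d)
def pt(n,u,v,z,s=None):
    e,d=ray(n,u,v,s); return (e+d*(z-e[2])/d[2])[:2].round(1)
E
python3 - <<'E'
from h import *
for k,u,v,z in [('bush',171,223.5,34),('ear1',183,207,10),('ear2',160,243,10),('bolt NW',239,203,12),('NE',269,202,12),('SW',243,244,12),('SE',275,239,12),('post',256.5,217,68),('gt1',347,178,35),('gt2',411,177,35),('gt3',413,227,35),('gt4',350,228,35)]: print(k,pt('top',u,v,z))
im=cv2.imread('pics/top0.png')
cv2.imwrite('pics/crop.png',cv2.resize(im[190:260,140:300],(800,350),interpolation=cv2.INTER_CUBIC))
E
```

```text
bush [534.5 245.4]
ear1 [582.5 222.6]
ear2 [486.3 276.1]
bolt NW [596.1  75.4]
NE [600.5  -4.2]
SW [487.3  61.4]
SE [501.8 -21.8]
post [550.2  26.7]
gt1 [ 665.4 -210.1]
gt2 [ 672.4 -383. ]
gt3 [ 537.3 -381.9]
gt4 [ 531.5 -215.7]
```

View pics/crop.png

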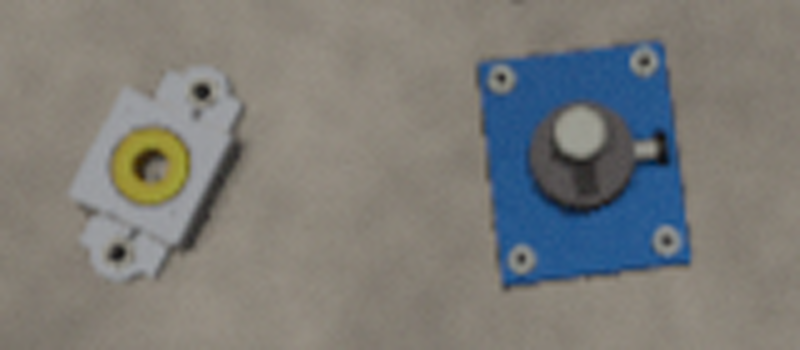

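The crop shows the housing's ear holes at original pixels (180.4,208.2) and (163.4,240.6) and the bush at (170,223). The stand's post top is at (256,216.6), with the knob to its right. That puts the housing near (535,245) and the post near (550,27). I'll move above the housing and look with the wrist camera.

Emit:
{"fn": "play_rows", "kwargs": {
  "slide": [
    [0.02,0.042,0],
    [0.04,0.084,0],
    [0.06,0.126,0],
    [0.08,0.168,0],
    [0.1,0.21,0],
    [0.12,0.252,0],
    [0.14,0.294,0],
    [0.16,0.336,0],
    [0.18,0.378,0],
    [0.2,0.42,0],
    [0.22,0.462,0],
    [0.24,0.504,0]
  ],
  "rotation": [
    [0,0,7.5],
    [0,0,15],
    [0,0,22.5],
    [0,0,30],
    [0,0,37.5],
    [0,0,45],
    [0,0,52.5],
    [0,0,60],
    [0,0,67.5],
    [0,0,75],
    [0,0,82.5],
    [0,0,90]
  ],
  "fingers": [0,0,0,0,0,0,0,0,0,0,0,0],
  "grip_force": 50
}}

```text
t: 1.3
position: [424.5, -12.2, 231.1]
ee_rot: [0.0, 0.574, 0.819, -0.0]
force: [1.1, -1.3, -0.8]
finger_gap: 85.1
grasp_force: 0.0
```

Emit:
{"fn": "play_rows", "kwargs": {
  "slide": [
    [0.02,0.042,-0.01],
    [0.04,0.084,-0.02],
    [0.06,0.126,-0.03],
    [0.08,0.168,-0.04],
    [0.1,0.21,-0.05],
    [0.11,0.252,-0.06],
    [0.11,0.258,-0.06],
    [0.11,0.258,-0.06],
    [0.11,0.258,-0.06]
  ],
  "rotation": [
    [0,0,7.5],
    [0,0,15],
    [0,0,22.5],
    [0,0,30],
    [0,0,37.5],
    [0,0,41],
    [0,0,41],
    [0,0,41],
    [0,0,41]
  ],
  "fingers": [0,0,0,0,0,0,0,0,0]
}}

```text
t: 2.2
position: [534.2, 242.9, 171.4]
ee_rot: [0.0, 0.254, 0.967, -0.0]
force: [-0.8, -0.0, -0.6]
finger_gap: 85.3
grasp_force: 0.0
```

Run:
```python
from h import *
import pickle
s=robot.observe(); pickle.dump(s,open('s1.pkl','wb')); print(s['t'],s['position'],s['ee_rot'],s['qpos'],s['force'])
snap('wrist','w1.png')
```

```text
2.2 [534.19819434 242.91250435 171.44249938] [ 7.67794032e-05  2.54304602e-01  9.67124095e-01 -3.85218323e-04] [ 3.30579039e-01  1.87689539e-01  1.37665285e+00 -7.26326040e-04
  1.57754964e+00 -7.25964846e-01] [-0.76218855 -0.03479764 -0.58164851]
```

View pics/w1.png

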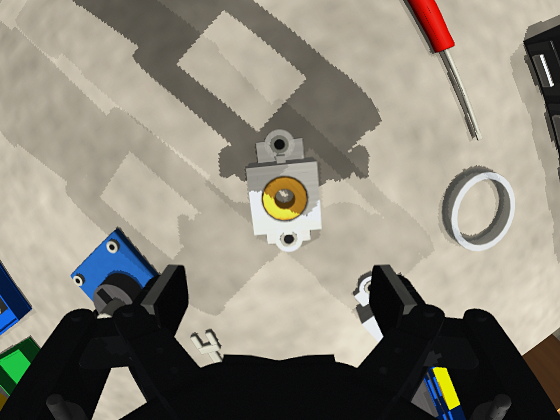

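The wrist view shows the housing's bush centre at (286,198) and the ear holes at (280,145) and (289,239).

Run:
```python
from h import *
import pickle
s=pickle.load(open('s1.pkl','rb'))
a=pt('wrist',280,145,10,s);b=pt('wrist',289,239,10,s);c=pt('wrist',286,199,34,s)
print(a,b,(a+b)/2,c,np.linalg.norm(a-b),np.degrees(np.arctan2(*(a-b)[::-1])))
# top corners of body
for u,v in[(246,168),(317,163),(322,234),(253,236)]:print(pt('wrist',u,v,34,s))
q=s['ee_rot'];print(np.degrees(R.from_quat(np.r_[q[1:],q[0]]).apply([1,0,0])[0:2]),np.degrees(2*np.arctan2(q[2],q[1])))
for k,u,v,z in [('bush',170,223,34),('h1',180.4,208.2,10),('h2',163.4,240.6,10),('post',256,216.6,68),('ped',256.4,221.6,40),('NW',240.2,205.6,12),('NE',268.8,202.2,12),('SW',244.2,241.8,12),('SE',273.4,238,12)]: print(k,pt('top',u,v,z))
```

```text
[494.2 266.9] [580.1 228.9] [537.15 247.9 ] [536.8 248.9] 93.92981422317412 156.13660642679807
[495.2 232.1]
[521.8 288.3]
[582.4 261.7]
[552.6 205.2]
[-49.88504753  28.18311541] 150.53523071290238
bush [535.7 248. ]
h1 [579.1 229.2]
h2 [492.7 267.8]
post [551.2  28. ]
ped [542.8  27.3]
NW [589.1  72. ]
NE [599.9  -3.7]
SW [493.1  58.5]
SE [504.4 -17.6]
```

Emit:
{"fn": "play_rows", "kwargs": {
  "slide": [
    [0.003,0.005,-0.04],
    [0.003,0.005,-0.08],
    [0.003,0.005,-0.12],
    [0.003,0.005,-0.145],
    [0.003,0.005,-0.16],
    [0.003,0.005,-0.167],
    [0.003,0.005,-0.167],
    [0.003,0.005,-0.167],
    [0.003,0.005,-0.167],
    [0.003,0.005,-0.167],
    [0.003,0.005,-0.167],
    [0.003,0.005,-0.167]
  ],
  "rotation": [
    [0,0,5],
    [0,0,5],
    [0,0,5],
    [0,0,5],
    [0,0,5],
    [0,0,5],
    [0,0,5],
    [0,0,5],
    [0,0,5],
    [0,0,5],
    [0,0,5],
    [0,0,5]
  ],
  "fingers": [0,0,0,0,0,0,0,40,80,120,150,150],
  "grip_force": 50
}}

```text
t: 3.45
position: [538.9, 248.8, 6.9]
ee_rot: [0.002, 0.211, 0.977, 0.001]
force: [-0.6, -1.0, 6.0]
finger_gap: 61.1
grasp_force: 59.0
```

Emit:
{"fn": "play_rows", "kwargs": {
  "slide": [
    [0,0,0],
    [0,0,0.01],
    [0,0,0.03],
    [0,0,0.06],
    [0,0,0.1],
    [0,0,0.14],
    [0.012,-0.04,0.17],
    [0.024,-0.08,0.17],
    [0.036,-0.12,0.17],
    [0.048,-0.16,0.17],
    [0.06,-0.2,0.17],
    [0.068,-0.235,0.17]
  ],
  "rotation": [
    [0,0,0],
    [0,0,0],
    [0,0,0],
    [0,0,0],
    [0,0,0],
    [0,0,0],
    [0,0,0],
    [0,0,0],
    [0,0,0],
    [0,0,0],
    [0,0,0],
    [0,0,0]
  ],
  "fingers": [150,150,150,150,150,150,150,150,150,150,150,150],
  "grip_force": 80
}}

```text
t: 4.65
position: [605.1, 12.0, 173.1]
ee_rot: [-0.001, 0.212, 0.977, -0.0]
force: [0.1, 0.0, -5.0]
finger_gap: 60.1
grasp_force: 88.3
```

Emit:
{"fn": "play_rows", "kwargs": {
  "slide": [
    [0,-0.01,0],
    [0,-0.01,0],
    [0,-0.01,0],
    [0,-0.01,0]
  ],
  "rotation": [
    [0,0,0],
    [0,0,0],
    [0,0,0],
    [0,0,0]
  ],
  "fingers": [150,150,150,150]
}}

```text
t: 5.05
position: [604.9, 5.5, 174.0]
ee_rot: [-0.0, 0.211, 0.978, 0.0]
force: [0.7, 0.5, -5.7]
finger_gap: 60.7
grasp_force: 88.3
```

Run:
```python
from h import *
import pickle
s=robot.observe(); pickle.dump(s,open('s2.pkl','wb')); print(s['t'],s['position'],s['ee_rot'],s['force'],s['torque'],s['finger_gap'])
im=snap('wrist','w2.png')
cv2.imwrite('pics/w2b.png',cv2.resize(cv2.imread('pics/w2.png')[80:380,130:430],(600,600),interpolation=cv2.INTER_CUBIC))
```

```text
5.05 [604.9372285    5.47171423 174.04629692] [-4.52797327e-04  2.10523835e-01  9.77588527e-01  4.26254463e-04] [ 0.67313811  0.50417701 -5.68764508] [ 0.01770249 -0.06060105  0.00805277] 60.67932206556354
```

View pics/w2b.png

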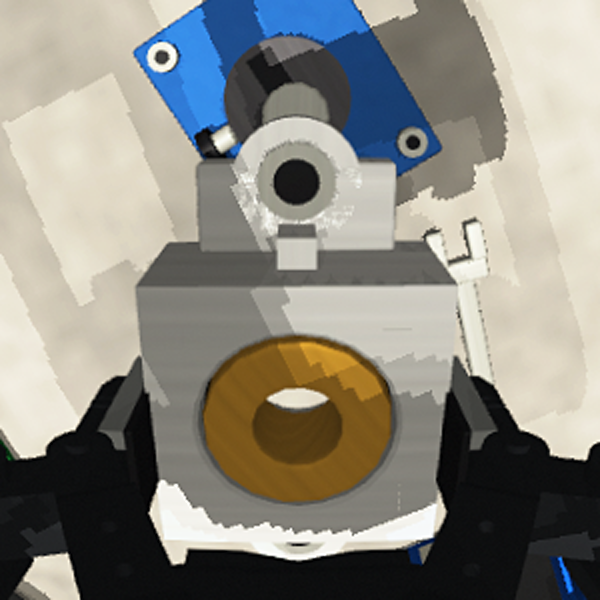

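The crop shows the bush in the hand at full-picture pixel (279,289) and the ear hole at (278,170.5). The post is half hidden behind the ear, so I'll back off for a clear view of it.

Emit:
{"fn": "play_rows", "kwargs": {
  "slide": [
    [0.02,-0.01,0],
    [0.036,-0.018,0],
    [0.036,-0.018,0],
    [0.036,-0.018,0]
  ],
  "rotation": [
    [0,0,0],
    [0,0,0],
    [0,0,0],
    [0,0,0]
  ],
  "fingers": [150,150,150,150]
}}

```text
t: 5.5
position: [641.1, -13.1, 174.0]
ee_rot: [-0.001, 0.211, 0.978, 0.0]
force: [-0.3, 0.6, -5.4]
finger_gap: 60.8
grasp_force: 88.3
```

Run:
```python
from h import *
import pickle
s=robot.observe(); pickle.dump(s,open('s3.pkl','wb')); print(s['t'],s['position'],s['ee_rot'])
im=snap('wrist','w3.png')
cv2.imwrite('pics/w3b.png',cv2.resize(cv2.imread('pics/w3.png')[40:240,180:380],(600,600),interpolation=cv2.INTER_CUBIC))
```

```text
5.5 [641.12399687 -13.06529377 174.0014489 ] [-5.89043085e-04  2.10813771e-01  9.77526037e-01  2.32239085e-04]
```

View pics/w3b.png

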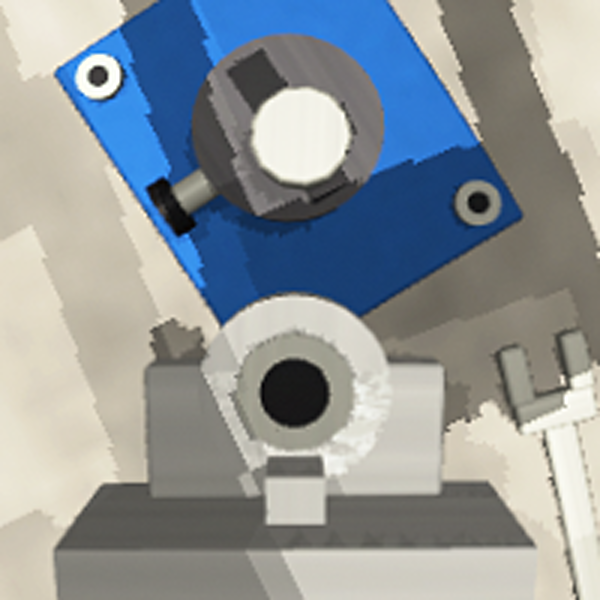

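The post's top is clear, at crop (301,136), which is full-picture (280.3,85.3).

Run:
```python
from h import *
import pickle
s=pickle.load(open('s3.pkl','rb'));p=pt('wrist',280.3,85.3,68,s);print('post',p)
s2=pickle.load(open('s2.pkl','rb'));
c=pt('wrist',279,289.3,174-6.9+34,s2); e=pt('wrist',278,170.5,174-6.9+10,s2)
q=s2['ee_rot'];r=R.from_quat(np.r_[q[1:],q[0]])
print('bush',c,'offset tool',r.inv().apply(np.r_[c-s2['position'][:2],0]),'ear',r.inv().apply(np.r_[e-s2['position'][:2],0]))
for o in(0,):
  off=c-s2['position'][:2]; print('TCP target',p-off,'delta',p-off-s['position'][:2])
```

```text
post [552.9  28.1]
bush [600.8   7.2] offset tool [ 4.48188192 -0.12784299  0.00469002] ear [49.16546357 -0.55830071  0.05199122]
TCP target [557.0372285   26.37171423] delta [-84.08676837  39.437008  ]
```

Emit:
{"fn": "play_rows", "kwargs": {
  "slide": [
    [-0.03,0.014,0],
    [-0.06,0.028,-0.03],
    [-0.085,0.04,-0.06],
    [-0.085,0.04,-0.084],
    [-0.085,0.04,-0.088],
    [-0.085,0.04,-0.088],
    [-0.085,0.04,-0.088]
  ],
  "rotation": [
    [0,0,0],
    [0,0,0],
    [0,0,0],
    [0,0,0],
    [0,0,0],
    [0,0,0],
    [0,0,0]
  ],
  "fingers": [150,150,150,150,150,150,150]
}}

```text
t: 6.25
position: [558.2, 25.7, 88.7]
ee_rot: [0.002, 0.211, 0.977, 0.0]
force: [0.7, -0.2, -4.7]
finger_gap: 60.5
grasp_force: 88.3
```

Emit:
{"fn": "play_rows", "kwargs": {
  "slide": [
    [0,0,-0.002],
    [0,0,-0.004],
    [0,0,-0.006],
    [0,0,-0.008],
    [0,0,-0.01],
    [0,0,-0.011],
    [0,0,-0.012],
    [0,0,-0.012]
  ],
  "rotation": [
    [0,0,0],
    [0,0,0],
    [0,0,0],
    [0,0,0],
    [0,0,0],
    [0,0,0],
    [0,0,0],
    [0,0,0]
  ],
  "fingers": [150,150,150,150,150,150,150,150]
}}

```text
t: 7.05
position: [556.3, 25.8, 74.8]
ee_rot: [0.0, 0.211, 0.977, -0.0]
force: [-2.1, 0.5, -2.4]
finger_gap: 60.8
grasp_force: 88.9
```

Emit:
{"fn": "play_rows", "kwargs": {
  "slide": [
    [0,0,-0.001],
    [0,0,-0.002],
    [0,0,-0.002]
  ],
  "rotation": [
    [0,0,0],
    [0,0,0],
    [0,0,0]
  ],
  "fingers": [150,150,150]
}}

```text
t: 7.35
position: [556.6, 25.8, 74.3]
ee_rot: [0.001, 0.211, 0.977, 0.0]
force: [-4.4, 0.2, 6.5]
finger_gap: 60.4
grasp_force: 90.1
```

Emit:
{"fn": "play_rows", "kwargs": {
  "slide": [
    [-0.0005,0,0],
    [-0.001,0,0],
    [-0.0015,0,0],
    [-0.002,0,0],
    [-0.002,0,0]
  ],
  "rotation": [
    [0,0,0],
    [0,0,0],
    [0,0,0],
    [0,0,0],
    [0,0,0]
  ],
  "fingers": [150,150,150,150,150]
}}

```text
t: 7.85
position: [554.8, 26.0, 72.2]
ee_rot: [0.001, 0.211, 0.977, 0.0]
force: [0.1, 0.0, -5.4]
finger_gap: 60.4
grasp_force: 88.6
```

Emit:
{"fn": "play_rows", "kwargs": {
  "slide": [
    [0,0,-0.001],
    [0,0,-0.002],
    [0,0,-0.003],
    [0,0,-0.004],
    [0,0,-0.005],
    [0,0,-0.0055],
    [0,0,-0.006],
    [0,0,-0.006]
  ],
  "rotation": [
    [0,0,0],
    [0,0,0],
    [0,0,0],
    [0,0,0],
    [0,0,0],
    [0,0,0],
    [0,0,0],
    [0,0,0]
  ],
  "fingers": [150,150,150,150,150,150,150,150],
  "grip_force": 90
}}

```text
t: 8.65
position: [554.4, 25.9, 66.3]
ee_rot: [0.0, 0.211, 0.977, 0.0]
force: [1.0, 1.4, -5.0]
finger_gap: 60.3
grasp_force: 100.0
```

Emit:
{"fn": "play_rows", "kwargs": {
  "slide": [
    [0,0,-0.0005],
    [0,0,-0.001],
    [0,0,-0.0015],
    [0,0,-0.002],
    [0,0,-0.0025],
    [0,0,-0.003],
    [0,0,-0.0035],
    [0,0,-0.004],
    [0,0,-0.0045],
    [0,0,-0.005]
  ],
  "rotation": [
    [0,0,0],
    [0,0,0],
    [0,0,0],
    [0,0,0],
    [0,0,0],
    [0,0,0],
    [0,0,0],
    [0,0,0],
    [0,0,0],
    [0,0,0]
  ],
  "fingers": [150,150,150,150,150,150,150,150,150,150]
}}

```text
t: 9.65
position: [554.9, 25.9, 64.1]
ee_rot: [0.001, 0.211, 0.977, 0.0]
force: [-3.9, 2.5, 8.2]
finger_gap: 60.6
grasp_force: 101.9
```

Emit:
{"fn": "play_rows", "kwargs": {
  "slide": [
    [-0.0005,0.0003,-0.0005],
    [-0.0005,0.0003,-0.001],
    [-0.0005,0.0003,-0.0015],
    [-0.0005,0.0003,-0.002],
    [-0.0005,0.0003,-0.0025],
    [-0.0005,0.0003,-0.003]
  ],
  "rotation": [
    [0,0,0],
    [0,0,0],
    [0,0,0],
    [0,0,0],
    [0,0,0],
    [0,0,0]
  ],
  "fingers": [150,150,150,150,150,150]
}}

```text
t: 10.25
position: [555.0, 26.0, 61.0]
ee_rot: [0.002, 0.211, 0.977, 0.0]
force: [-3.1, 2.2, 6.3]
finger_gap: 60.2
grasp_force: 101.8
```

Emit:
{"fn": "play_rows", "kwargs": {
  "slide": [
    [-0.0005,0.0003,-0.0005],
    [-0.0005,0.0003,-0.001],
    [-0.0005,0.0003,-0.0015],
    [-0.0005,0.0003,-0.002],
    [-0.0005,0.0003,-0.0025],
    [-0.0005,0.0003,-0.003],
    [-0.0005,0.0003,-0.0035],
    [-0.0005,0.0003,-0.004],
    [-0.0005,0.0003,-0.0045],
    [-0.0005,0.0003,-0.005]
  ],
  "rotation": [
    [0,0,0],
    [0,0,0],
    [0,0,0],
    [0,0,0],
    [0,0,0],
    [0,0,0],
    [0,0,0],
    [0,0,0],
    [0,0,0],
    [0,0,0]
  ],
  "fingers": [150,150,150,150,150,150,150,150,150,150]
}}

```text
t: 11.25
position: [554.9, 26.0, 56.1]
ee_rot: [0.002, 0.211, 0.977, 0.0]
force: [-2.2, 0.9, 6.9]
finger_gap: 60.5
grasp_force: 101.7
```

Emit:
{"fn": "play_rows", "kwargs": {
  "slide": [
    [0,0,-0.0005],
    [0,0,-0.001],
    [0,0,-0.0015],
    [0,0,-0.002],
    [0,0,-0.0025],
    [0,0,-0.003],
    [0,0,-0.0035],
    [0,0,-0.004]
  ],
  "rotation": [
    [0,0,0],
    [0,0,0],
    [0,0,0],
    [0,0,0],
    [0,0,0],
    [0,0,0],
    [0,0,0],
    [0,0,0]
  ],
  "fingers": [150,150,150,150,150,150,150,150]
}}

```text
t: 12.05
position: [553.7, 26.2, 49.2]
ee_rot: [0.0, 0.211, 0.977, -0.0]
force: [1.9, 1.1, -1.2]
finger_gap: 60.1
grasp_force: 100.8
```

Emit:
{"fn": "play_rows", "kwargs": {
  "slide": [
    [0,0,-0.0005],
    [0,0,-0.001],
    [0,0,-0.0015],
    [0,0,-0.002],
    [0,0,-0.0025],
    [0,0,-0.003],
    [0,0,-0.003]
  ],
  "rotation": [
    [0,0,0],
    [0,0,0],
    [0,0,0],
    [0,0,0],
    [0,0,0],
    [0,0,0],
    [0,0,0]
  ],
  "fingers": [150,150,150,150,150,150,150]
}}

```text
t: 12.75
position: [553.6, 26.3, 47.2]
ee_rot: [0.0, 0.211, 0.977, 0.0]
force: [1.1, 0.6, 4.1]
finger_gap: 60.0
grasp_force: 101.2
```

Emit:
{"fn": "play_rows", "kwargs": {
  "slide": [
    [0,0,-0.0005],
    [0,0,-0.001],
    [0,0,-0.001]
  ],
  "rotation": [
    [0,0,0],
    [0,0,0],
    [0,0,0]
  ],
  "fingers": [150,150,150]
}}

```text
t: 13.05
position: [553.6, 26.4, 47.1]
ee_rot: [0.0, 0.211, 0.977, 0.0]
force: [-1.7, 0.3, 8.6]
finger_gap: 60.2
grasp_force: 102.0
```

Emit:
{"fn": "play_rows", "kwargs": {
  "slide": [
    [0,0,0.002],
    [0,0,0.002],
    [0,0,0.002],
    [0,0,0.002],
    [0,0,0.002],
    [0,0,0.002],
    [0,0,0.02],
    [0,0,0.045],
    [0,0,0.08],
    [0,0,0.11],
    [0,0,0.11],
    [0,0,0.11]
  ],
  "rotation": [
    [0,0,0],
    [0,0,0],
    [0,0,0],
    [0,0,0],
    [0,0,0],
    [0,0,0],
    [0,0,0],
    [0,0,0],
    [0,0,0],
    [0,0,0],
    [0,0,0],
    [0,0,0]
  ],
  "fingers": [150,120,80,40,0,0,0,0,0,0,0,0]
}}

```text
t: 14.25
position: [553.5, 26.3, 156.0]
ee_rot: [0.001, 0.212, 0.977, 0.0]
force: [-0.6, 0.1, -1.1]
finger_gap: 85.6
grasp_force: 0.0
```

Run:
```python
from h import *
import pickle
s=robot.observe(); pickle.dump(s,open('s4.pkl','wb')); print(s['t'],s['position'],s['ee_rot'],s['force'])
snap('wrist','w4.png')
```

```text
14.25 [553.5082691   26.28052142 156.0083171 ] [6.36486600e-04 2.11531410e-01 9.77370990e-01 7.05200358e-05] [-0.55003289  0.09638307 -1.08594136]
```

View pics/w4.png

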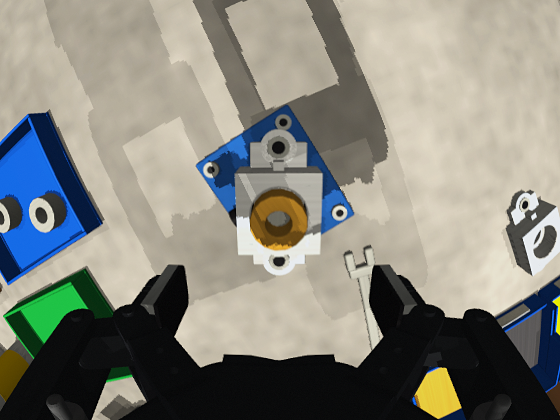

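The bush stands proud with its top centred at about (278.5,217), and the housing sits level on the stand.

Run:
```python
from h import *
import pickle
s=pickle.load(open('s4.pkl','rb'))
print(pt('wrist',278.5,217,92,s), pt('wrist',249.5,217,92,s), pt('wrist',307.5,217,92,s), pt('wrist',278.5,147,50,s),pt('wrist',279,262,50,s))
```

```text
[547.2  28.9] [539.1  11.3] [555.2  46.6] [508.2  46.7] [595.7   7.4]
```

Emit:
{"fn": "play_rows", "kwargs": {
  "slide": [
    [-0.0035,0.0015,-0.03],
    [-0.0035,0.0015,-0.055],
    [-0.0035,0.0015,-0.07],
    [-0.0035,0.0015,-0.077],
    [-0.0035,0.0015,-0.077],
    [-0.0035,0.0015,-0.077],
    [-0.0035,0.0015,-0.077],
    [-0.0035,0.0015,-0.077],
    [-0.0035,0.0015,-0.077],
    [-0.0035,0.0015,-0.077],
    [-0.0035,0.0015,-0.077],
    [-0.0035,0.0015,-0.077]
  ],
  "rotation": [
    [0,0,0],
    [0,0,0],
    [0,0,0],
    [0,0,0],
    [0,0,0],
    [0,0,0],
    [0,0,0],
    [0,0,0],
    [0,0,0],
    [0,0,0],
    [0,0,0],
    [0,0,0]
  ],
  "fingers": [0,0,0,0,40,80,120,160,190,190,190,190],
  "grip_force": 30
}}

```text
t: 15.5
position: [550.8, 27.7, 80.0]
ee_rot: [0.002, 0.211, 0.977, 0.0]
force: [-1.1, -0.3, 5.1]
finger_gap: 38.6
grasp_force: 30.4
```

Emit:
{"fn": "play_rows", "kwargs": {
  "slide": [
    [0,0,0.002],
    [0,0,0.006],
    [0,0,0.012],
    [0,0,0.02],
    [0,0,0.03],
    [0,0,0.045],
    [0,0,0.065],
    [0,0,0.09],
    [0,0,0.1],
    [0,0,0.1]
  ],
  "rotation": [
    [0,0,0],
    [0,0,0],
    [0,0,0],
    [0,0,0],
    [0,0,0],
    [0,0,0],
    [0,0,0],
    [0,0,0],
    [0,0,0],
    [0,0,0]
  ],
  "fingers": [190,190,190,190,190,190,190,190,190,190],
  "grip_force": 40
}}

```text
t: 16.5
position: [551.3, 27.8, 181.5]
ee_rot: [0.003, 0.211, 0.977, 0.001]
force: [-0.1, 0.2, -1.9]
finger_gap: 38.2
grasp_force: 40.4
```

Run:
```python
from h import *
s=robot.observe(); print(s['t'],s['position'],s['force'],s['finger_gap'],s['qpos'])
snap('wrist','w5.png')
```

```text
16.5 [551.27236204  27.84162281 181.49111644] [-0.0691542   0.19993177 -1.93886402] 38.19120499634032 [-5.23022281e-02  1.02325593e-01  1.45301973e+00  7.13702308e-05
  1.58038906e+00 -1.19698301e+00]
```

View pics/w5.png

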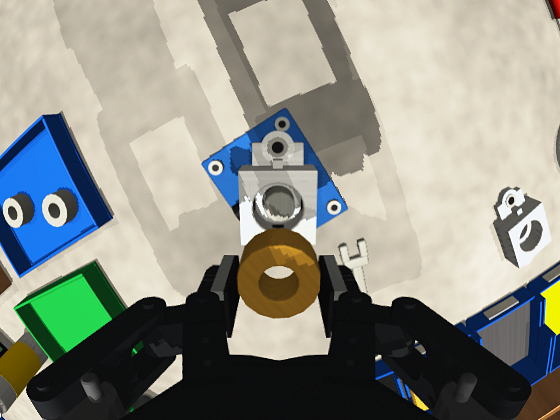

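The bush is held level at (278,274) and the housing stays on the stand. I'll carry the bush to the green tray's centre.

Emit:
{"fn": "play_rows", "kwargs": {
  "slide": [
    [0.005,-0.03,0],
    [0.01,-0.065,0],
    [0.015,-0.1,0],
    [0.02,-0.135,0],
    [0.025,-0.17,0],
    [0.03,-0.205,0],
    [0.036,-0.24,0],
    [0.042,-0.275,0],
    [0.047,-0.305,0],
    [0.05,-0.322,0],
    [0.05,-0.326,0],
    [0.05,-0.326,0]
  ],
  "rotation": [
    [0,0,0],
    [0,0,0],
    [0,0,0],
    [0,0,0],
    [0,0,0],
    [0,0,0],
    [0,0,0],
    [0,0,0],
    [0,0,0],
    [0,0,0],
    [0,0,0],
    [0,0,0]
  ],
  "fingers": [190,190,190,190,190,190,190,190,190,190,190,190]
}}

```text
t: 17.75
position: [599.5, -297.6, 177.2]
ee_rot: [-0.001, 0.212, 0.977, 0.001]
force: [-0.6, -0.3, -2.4]
finger_gap: 38.1
grasp_force: 40.5
```

Emit:
{"fn": "play_rows", "kwargs": {
  "slide": [
    [0,0,-0.03],
    [0,0,-0.06],
    [0,0,-0.09],
    [0,0,-0.115],
    [0,0,-0.135],
    [0,0,-0.148],
    [0,0,-0.155],
    [0,0,-0.157],
    [0,0,-0.157],
    [0,0,-0.157]
  ],
  "rotation": [
    [0,0,0],
    [0,0,0],
    [0,0,0],
    [0,0,0],
    [0,0,0],
    [0,0,0],
    [0,0,0],
    [0,0,0],
    [0,0,0],
    [0,0,0]
  ],
  "fingers": [190,190,190,190,190,190,190,190,190,190]
}}

```text
t: 18.75
position: [600.7, -298.5, 23.0]
ee_rot: [0.001, 0.211, 0.977, -0.0]
force: [0.2, 0.2, -2.3]
finger_gap: 38.3
grasp_force: 40.5
```

Emit:
{"fn": "play_rows", "kwargs": {
  "slide": [
    [0,0,-0.001],
    [0,0,-0.002],
    [0,0,-0.003],
    [0,0,-0.004],
    [0,0,-0.005],
    [0,0,-0.0055],
    [0,0,-0.006],
    [0,0,-0.0065],
    [0,0,-0.007],
    [0,0,-0.007]
  ],
  "rotation": [
    [0,0,0],
    [0,0,0],
    [0,0,0],
    [0,0,0],
    [0,0,0],
    [0,0,0],
    [0,0,0],
    [0,0,0],
    [0,0,0],
    [0,0,0]
  ],
  "fingers": [190,190,190,190,190,190,190,190,190,190]
}}

```text
t: 19.75
position: [599.8, -298.1, 16.2]
ee_rot: [0.0, 0.211, 0.977, -0.0]
force: [-4.4, 2.0, 7.2]
finger_gap: 37.7
grasp_force: 41.3
```

Emit:
{"fn": "play_rows", "kwargs": {
  "slide": [
    [0,0,0.001],
    [0,0,0.001],
    [0,0,0.001],
    [0,0,0.001],
    [0,0,0.001],
    [0,0,0.001],
    [0,0,0.02],
    [0,0,0.05],
    [0,0,0.09],
    [0,0,0.14],
    [0,0,0.16],
    [0,0,0.16]
  ],
  "rotation": [
    [0,0,0],
    [0,0,0],
    [0,0,0],
    [0,0,0],
    [0,0,0],
    [0,0,0],
    [0,0,0],
    [0,0,0],
    [0,0,0],
    [0,0,0],
    [0,0,0],
    [0,0,0]
  ],
  "fingers": [190,170,140,110,80,80,80,80,80,80,80,80]
}}

```text
t: 20.95
position: [602.1, -299.4, 180.3]
ee_rot: [0.005, 0.211, 0.977, -0.002]
force: [-0.5, -0.0, -0.0]
finger_gap: 58.6
grasp_force: 0.0
```

Run:
```python
from h import *
s=robot.observe(); print(s['t'],s['position'],s['finger_gap'])
a=snap('wrist','w6.png');b=snap('side','s6.png')
a=cv2.imread('pics/w6.png');b=cv2.imread('pics/s6.png')
cv2.imwrite('pics/f.png',cv2.hconcat([cv2.resize(a,(400,300)),cv2.resize(b[130:340,180:460],(400,300))]))
```

```text
20.95 [ 602.13261942 -299.43112311  180.34772288] 58.63944392859769
```

View pics/f.png

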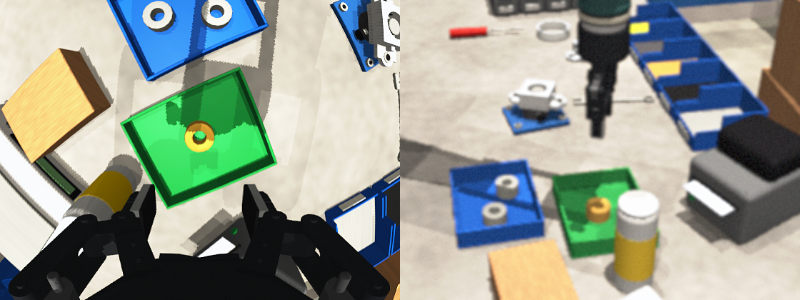

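The bush stands upright in the green tray, at (200,137) in the left picture. The housing sits on the stand and everything else is where it was.

```bash
python3 -c "
from station import ticket
print(ticket.close_job())"
```

```text
the job is handed in; nothing more can be done
None
```

The job is handed in at about 21 s: the housing sits on the stand's shoulder, the bush stands flat in the green tray, nothing else looked disturbed in the final pictures, and press-force readings stayed near 14 N or below.

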